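# Set up the chop saw: clear offcuts, jack up the overhang, scan the job card

### The job

Set the chop saw up for its next cut: put every square-tube offcut lying on the bench into the grey scrap bin, and wind the lab jack up by its knob until its platform just touches the underside of the overhanging square tube, supporting it without lifting it. Once the tube is supported, pick up the hand scanner, aim it squarely from a hand's width or so at the middle of the printed code on the job card and hold it still there for two seconds, then lay it back on its side on its rubber mat. Leave the other things on the bench where they are.

Things in the scene. Friction and masses are not known exactly. Their poses are not given: they have to be found in the camera images.
- stock: The stock: one long square steel tube, 40 x 40 mm, gripped at its right in the vice of the chop saw and overhanging level to the left (+y, within a few degrees). Origin: centre of the lower edge of its free end; own y runs along the tube out of the free end, z up. Its underside is level, so it is at the origin's height wherever the jack stands (116 mm over the bench, its top 156 mm). It springs: raising it at the jack takes about 3 N per mm.
- jack_platform: Top plate of the scissor lab jack, 100 x 100 x 5 mm, directly under the stock. Origin: centre of its upper face; z up. It stands some mm below the stock's underside and rises 2.0 mm per radian of the knob. The jack is bolted to the bench.
- knob_grip (a point): Centre of the jack's knob, on its axis: a round black fluted knob, 40 mm across and 24 mm thick, 110 mm in front (towards the robot) of the platform's centre, about 50 mm over the bench, on a level screw that lies across the stock, along the own x of jack_platform. It rises by half of what the platform rises. Nothing but the screw (along +x) lies within 40 mm of it; the platform's edge is 48 mm behind its rear face.
- jack_knob (a joint): Turn of the knob in rad, 0 to 12. It grows, and the platform rises, as the knob is turned clockwise seen from the robot (its top moves to the robot's right, -y). It stays where it is left; turning takes about 0.12 N m.
- scanner_grip (a point): Where to hold the hand scanner, half-way up its handle's thickness: a grey pistol-shaped code scanner of 200 g that lies on its side, 54 mm thick. Own axes: x along its line of sight (out of the nose), y from the handle's butt to the head, z up as it lies. The handle runs along own y, is 36 mm wide along x and 34 mm thick along z and is free from 20 mm on the +y side of this point (there the head begins) to 44 mm on its -y side. 27 mm over what it lies on.
- scanner_nose (a point): Centre of the scanner's window, at 84 mm in x and 55 mm in y from scanner_grip, same axes: it looks along own x.
- mat: The scanner's flat black rubber mat, 200 x 190 x 3 mm. Origin: centre of its underside.
- code: The square printed code (46 mm) on the job card, which leans back 35 degrees from upright on a grey sheet-metal easel (card 105 mm wide, 148 mm tall). Origin: centre of the code, about 75 mm over the bench; own z is the outward normal of the card, up and roughly towards the robot; own y is level.
- bin: Grey open scrap bin, outside 250 (x) x 220 (y) x 75 mm, walls and floor 4 mm. Origin: centre of its underside.
- offcut0_mid (a point): Centre of an offcut: a 50 mm length of 40 x 40 mm hollow square steel tube (walls 3 mm) lying on a side, so 20 mm over what it lies on; own x along its length. May be absent.
- offcut1_mid (a point): Centre of an offcut: a 60 mm length of 40 x 40 mm hollow square steel tube (walls 3 mm) lying on a side, so 20 mm over what it lies on; own x along its length. May be absent.
- offcut2_mid (a point): Centre of an offcut: a 72 mm length of 40 x 40 mm hollow square steel tube (walls 3 mm) lying on a side, so 20 mm over what it lies on; own x along its length. May be absent.
- offcut3_mid (a point): Centre of an offcut: a 85 mm length of 40 x 40 mm hollow square steel tube (walls 3 mm) lying on a side, so 20 mm over what it lies on; own x along its length. May be absent.
- tape_measure: Bystander, not part of the job: black tape measure, 62 x 60 x 36 mm.
- spray_can: Bystander, not part of the job: aluminium spray can, 64 mm across, 190 mm tall.
- wrench: Bystander, not part of the job: open-ended wrench, 200 mm.
- wire_brush: Bystander, not part of the job: wire brush, 200 mm.
- ferrule0: Bystander, not part of the job: steel hose ferrule, 32 mm across, 36 mm tall.
- ferrule1: Bystander, not part of the job: steel hose ferrule, as the other.
- fitting: Bystander, not part of the job: brass hose fitting, 34 mm across, 52 mm tall.
- scanner: The whole scanner. Origin: on the underside as it lies, 18 mm in x, 55 mm in y and -27 mm in z from scanner_grip; same axes.
There are look-alikes about, which are no part of the job. What is shaped like the part that bears offcut3_mid but pink is not meant. Leave any turquoise look-alike of the scanner alone.

How it is judged (in metres and radians):
On the way, in this order (a step that is already met when the one before it is completed fails the run):
1. the jack's platform touches the stock without lifting it (contact force between jack_platform and stock above 0.2 N and distance of stock from where it was at the start of the episode below 0.0032 m), for 0.5 s.
2. the held scanner points at the code from 4 to 22 cm and is held still (all of step 1 and x of code in the frame of scanner_nose between 0.04 and 0.22 m and y of code in the frame of scanner_nose between -0.025 and 0.025 m and z of code in the frame of scanner_nose between -0.025 and 0.025 m and z of scanner_nose in the frame of code above 0.03 m and angle between the x axis of scanner_nose and the z axis of code, either way round below 0.9 rad and contact force between the fingers and scanner above 0.5 N and linear speed of scanner below 0.02 m/s and angular speed of scanner below 0.15 rad/s), for 1 s.
At the end, for the whole second after the job is handed in: The platform presses on the stock (over 0.2 N) and the stock's free end is within 3.2 mm of where it began; every offcut present lies in the scrap bin; the scanner lies at rest on its side on the mat (scanner_grip within 100 mm in x and 90 mm in y of the mat's centre) (all of step 1 and x of offcut0_mid in the frame of bin between -0.12 and 0.12 m and y of offcut0_mid in the frame of bin between -0.105 and 0.105 m and z of offcut0_mid in the frame of bin between 0 and 0.085 m and x of offcut1_mid in the frame of bin between -0.12 and 0.12 m and y of offcut1_mid in the frame of bin between -0.105 and 0.105 m and z of offcut1_mid in the frame of bin between 0 and 0.085 m and x of offcut2_mid in the frame of bin between -0.12 and 0.12 m and y of offcut2_mid in the frame of bin between -0.105 and 0.105 m and z of offcut2_mid in the frame of bin between 0 and 0.085 m and x of offcut3_mid in the frame of bin between -0.12 and 0.12 m and y of offcut3_mid in the frame of bin between -0.105 and 0.105 m and z of offcut3_mid in the frame of bin between 0 and 0.085 m and x of scanner_grip in the frame of mat between -0.1 and 0.1 m and y of scanner_grip in the frame of mat between -0.09 and 0.09 m and z of scanner_grip in the frame of mat between 0.02 and 0.04 m and angle between the z axis of scanner and the z axis of mat, either way round below 0.15 rad and linear speed of scanner below 0.02 m/s); the robot touches nothing.
It fails at once if the stock's free end is forced more than 10 mm away (distance of stock from where it was at the start of the episode above 0.01 m).
It fails at once if a bystander is moved more than 4 cm (distance of any of tape_measure, spray_can, wrench, wire_brush, ferrule0, ferrule1, fitting from where it was at the start of the episode above 0.04 m).
Of offcut0, offcut1, offcut2, offcut3 only 2 to 4 are there at a start; the rules pass over those that are not, and their reading is None.
At some moment in a run one of offcut0, offcut1, offcut2, offcut3, scanner may be knocked a few centimetres aside while the robot is not near it.
It also fails if it takes over 210 s, if anything falls off the work surface, if the arm or the gripper's body presses on something with over 40 N, if the wrist force passes 120 N, or if a joint passes its speed limit or range.

### The arm

A 7-joint arm with a two-finger parallel gripper is mounted at the origin on the work surface. World frame = base frame: x ahead of the robot, y to its left, z up, the work surface at z = 0. Lengths are in mm, angles in rad, forces in N, time in s.
With the tool pointing down it reaches from about 400 to 900 mm from the base axis. Payload 5.5 kg.
Tool frame: the origin (TCP) lies at the very end of the fingers, on their centre line; the grasp point (between the pads) lies 19 mm behind it (bot.grasp_offset is the z of the grasp point in the tool frame, in mm); z points along the fingers, y is the line along which they close (so a half turn about z gives the same grasp; the last joint's range is limited). The gripper opens to 92 mm and grips with 3 to 60 N. Pads are 19 mm wide; open, the fingers measure 130 mm over their backs; the gripper's body (75 mm by 190 mm) begins 47 mm behind the grasp point.
Start: joints at [1.464, 0.501, -0.427, 1.55, 0.221, 1.138, -0.21], TCP at [234.962, -606.047, 203.629] pointing down, gripper open.
Joint ranges: [-2.88, 2.88], [-0.31, 2.03], [-1.54, 1.56], [0.2, 2.42], [-1.41, 4.55], [0.19, 2.02], [-2.57, 2.57]. Speed limits (rad/s): [2.57, 2.57, 3.14, 3.14, 3.14, 3.14, 3.14].

### API

Orientations are given as a unit quaternion [w, x, y, z].
In Python, from rig import bot gives the robot as it stands.
- The arm moves only by the tool arm_command, never from a script. Its argument "motion" is text: rows parted by semicolons, each of 7 numbers parted by spaces: the finger opening in mm, from 0 to 91.8, then the shift along the tool's x, y, z in mm, then the turn, a rotation vector about the tool's x, y, z in rad. In form: fingers x y z wx wy wz; .... A call has 1 to 10 rows; each row shifts and turns the commanded pose from where the row before left it, along the tool's axes as they then stand; what a row does not reach is not made up. A row lasts 1/8 s, in which the tool goes at most 62.5 mm and 10.7 degrees, less where a joint would pass 70% of its speed; a pose out of reach is approached as far as the arm can. A call with a gripper value outside its range is refused whole. The fingers move at their own pace and stop on an object; the grip force is fixed at half the most. Time passes only in rows, so rows that do not move let the fingers close. It gives the time, the measured TCP pose, the force, the opening and the grip force at its end, in the units of the state.
- bot.get_obs(): the state, without advancing time (a new reading comes with each control period).
- bot.capture(name): name is "scene" or "top" or "wrist"; returns a dict with "color" (384x512x3 uint8, red, green, blue), "fx", "fy", "cx", "cy" (pixels), "extrinsics" (4x4, takes a point from camera to world coordinates). Camera axes: x right, y down, z forward; pixel columns grow to the right and rows downward; lengths in mm; the calibration is good to about 2 mm. A picture is of the moment at which its call begins. There is no depth.
- bot.job_done(): hands the job in; it is judged then, once.
The state is a dict: "time": time; "joints": joint angles; "qvel": joint speeds; "joint_efforts": joint torques, N m; "eef_pos": TCP position; "orientation": TCP orientation; "wrist_force": force on the tool from outside, world axes, zero at the start; "moment": the same for the moment, N m; "finger_gap": finger opening in mm; "finger_force": force on a finger pad.
Only numpy, scipy, OpenCV 4.12 (cv2) and the standard library are available. Lean on these libraries where they do the work, as an engineer would, in place of code of your own. Each camera call takes 0.05 s, during which the arm holds its last target. There are 200 camera calls.

## Working session

There is one attempt and no reset: what is moved stays moved. The work goes in short steps, Python scripts to look and compute and a tool call to move; the robot and the scene stay as the last step left them, time stands still between calls to the robot, and variables do not carry over. Pictures are saved under pics/ and viewed, at most 14 in all, crops included, and the job is handed in when it is done.

Besides the shell and the picture viewer there is one more tool, called as name(argument=value, ...) on one line, values as JSON. arm_command: Moves the arm, as the interface text tells. Its arguments: {"type":"object","properties":{"motion":{"type":"string"}},"required":["motion"]}

```bash
ls; mkdir -p pics; cat > h.py <<'E'
import numpy as np, cv2
from rig import bot
from scipy.spatial.transform import Rotation as R
def shot(n,f):
    c=bot.capture(n); cv2.imwrite('pics/'+f+'.png',c['color'][:,:,::-1])
    np.savez('pics/'+f+'.npz',**c); return c
def load(f): return dict(np.load('pics/'+f+'.npz'))
def ray(c,u,v):
    E=c['extrinsics']; d=E[:3,:3]@np.array([(u-c['cx'])/c['fx'],(v-c['cy'])/c['fy'],1]); return E[:3,3],d/np.linalg.norm(d)
def onz(c,u,v,z):
    o,d=ray(c,u,v); return o+d*(z-o[2])/d[2]
def proj(c,p):
    E=c['extrinsics']; q=E[:3,:3].T@(np.array(p,float)-E[:3,3]); return np.array([c['fx']*q[0]/q[2]+c['cx'],c['fy']*q[1]/q[2]+c['cy']])
def tri(c1,p1,c2,p2):
    o1,d1=ray(c1,*p1); o2,d2=ray(c2,*p2)
    s=np.linalg.lstsq(np.c_[d1,-d2],o2-o1,rcond=None)[0]; a=o1+s[0]*d1; b=o2+s[1]*d2
    return (a+b)/2,np.linalg.norm(a-b)
def tool():
    o=bot.get_obs(); w,x,y,z=o['orientation']; return np.array(o['eef_pos']),R.from_quat([x,y,z,w])
def delta(p,Rt):
    "tool-frame shift & rotvec to reach world TCP p and rotation Rt (shift first)"
    p0,r0=tool(); return r0.inv().apply(np.array(p)-p0),(r0.inv()*Rt).as_rotvec()
def down(yaw): # tool z down, tool y (closing) along world angle yaw
    c,s=np.cos(yaw),np.sin(yaw); y=np.array([c,s,0]); z=np.array([0,0,-1.]); return R.from_matrix(np.c_[np.cross(y,z),y,z])
E
python3 - <<'E'
from h import *
np.set_printoptions(precision=3,suppress=True)
for n in ('scene','top'):
    c=shot(n,n+'0'); print(c['fx'],c['extrinsics'])
o=bot.get_obs();print(o); print(bot.grasp_offset,tool()[1].as_matrix())
for n in ('scene','top'):
    im=cv2.imread(f'pics/{n}0.png'); cv2.imwrite(f'pics/{n}0b.png',cv2.resize(im,(800,600),interpolation=cv2.INTER_CUBIC))
E
```

```text
pics
478.4898732180684 [[  -0.539    0.548   -0.64  1298.736]
 [   0.842    0.332   -0.425  543.612]
 [  -0.02    -0.768   -0.64   886.681]
 [   0.       0.       0.       1.   ]]
420.39799612002713 [[   0.001   -0.987    0.162  302.5  ]
 [  -1.      -0.003   -0.014   18.511]
 [   0.014   -0.162   -0.987 1278.2  ]
 [   0.       0.       0.       1.   ]]
{'time': 0.1, 'joints': array([ 1.464,  0.502, -0.427,  1.551,  0.221,  1.138, -0.21 ]), 'qvel': array([ 0.   , -0.003,  0.001, -0.002, -0.   , -0.   ,  0.001]), 'joint_efforts': array([ -0.013, -56.786,  -5.839, -27.991,  -0.069,   0.024,   0.   ]), 'eef_pos': array([ 234.666, -605.433,  202.673]), 'orientation': array([-0.001,  0.983,  0.184, -0.   ]), 'wrist_force': array([-0.445,  0.412,  0.369]), 'moment': array([ 0.03 , -0.01 , -0.042]), 'finger_force': 0.0, 'finger_gap': 91.95041359915425}
-18.8 [[ 0.932  0.361 -0.001]
 [ 0.361 -0.932  0.002]
 [ 0.    -0.002 -1.   ]]
```

View pics/top0b.png

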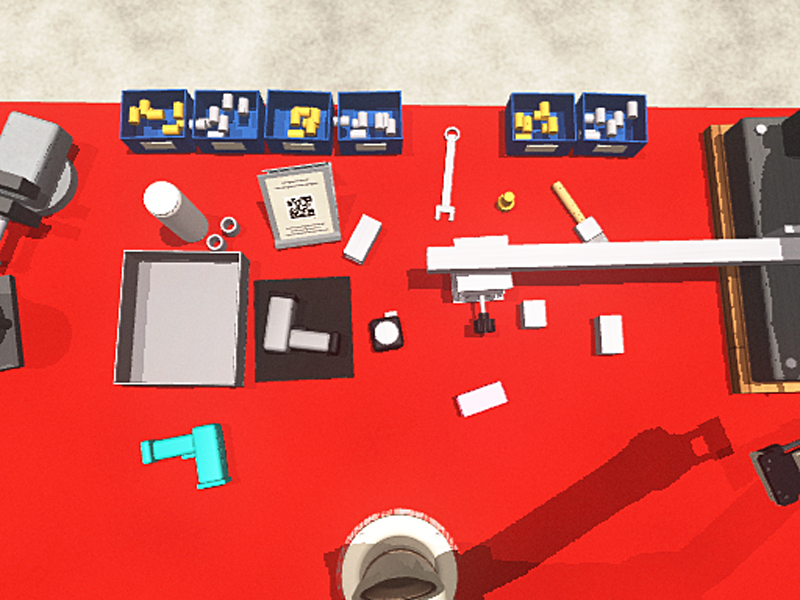

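View pics/scene0b.png

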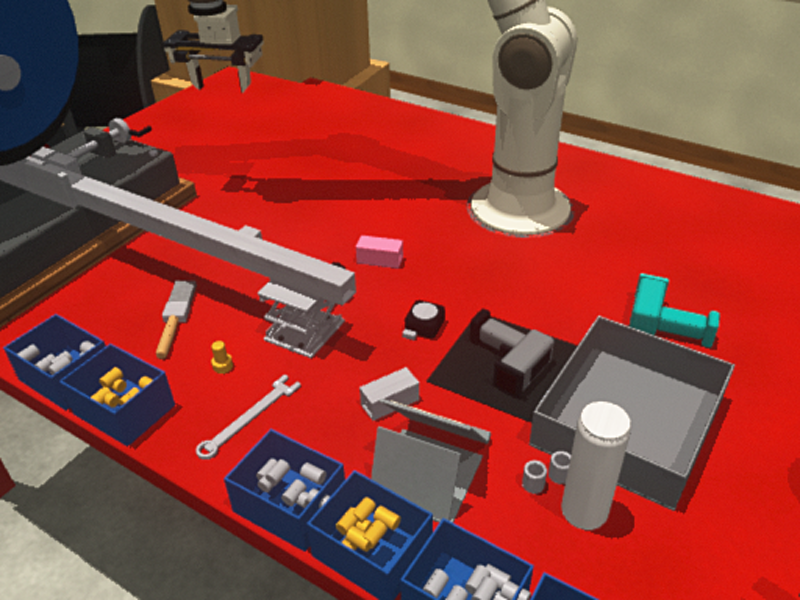

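Top view (800 px scale): candidates for offcuts are (534,314), (609,335), (362,240), all near-white, and (481,399), which is pink in the scene view at (380,250), so the decoy. Scanner candidates are the grey one on its mat at (300,325) and the turquoise one at (185,455), which I leave alone. Code at (301,207), bin at (180,318), knob at (485,322). I'll check these in a close crop and measure.

```bash
python3 - <<'E'
from h import *
np.set_printoptions(precision=1,suppress=True)
c=load('top0'); im=cv2.cvtColor(c['color'],cv2.COLOR_RGB2BGR)
# crop original coords x 155..415, y 95..275
cr=im[95:275,155:415]; cv2.imwrite('pics/crop1.png',cv2.resize(cr,None,fx=3,fy=3,interpolation=cv2.INTER_CUBIC))
hsv=cv2.cvtColor(im,cv2.COLOR_BGR2HSV)
for nm,z,boxes in (('off',40,[(215,130,250,172),(325,185,355,215),(375,195,405,232),(285,240,330,270)]),):
  for b in boxes:
    x0,y0,x1,y1=b; m=np.zeros(im.shape[:2],np.uint8)
    sub=hsv[y0:y1,x0:x1]; m[y0:y1,x0:x1]=((sub[...,1]<60)&(sub[...,2]>200))*255
    cs,_=cv2.findContours(m,cv2.RETR_EXTERNAL,cv2.CHAIN_APPROX_NONE); k=max(cs,key=cv2.contourArea)
    P=np.array([onz(c,u,v,40)[:2] for u,v in k[:,0]],np.float32)
    r=cv2.minAreaRect(P); bx=cv2.boxPoints(r); print(b,np.array(r[0]),np.array(r[1]),r[2], im[m>0].mean(0))
E
```

```text
(215, 130, 250, 172) [628.8  74. ] [39.9 84.4] 63.19187927246094 [246.5 245.9 249.2]
(325, 185, 355, 215) [ 481.  -256.2] [48.8 40.6] 2.0507168769836426 [250.1 249.9 252.2]
(375, 195, 405, 232) [ 441.2 -401.7] [68.7 41. ] 0.162673681974411 [248.7 248.4 251.5]
(285, 240, 330, 270) [ 318.9 -152.4] [38.3 85.4] 19.60966682434082 [253.1 246.4 255. ]
```

View pics/crop1.png

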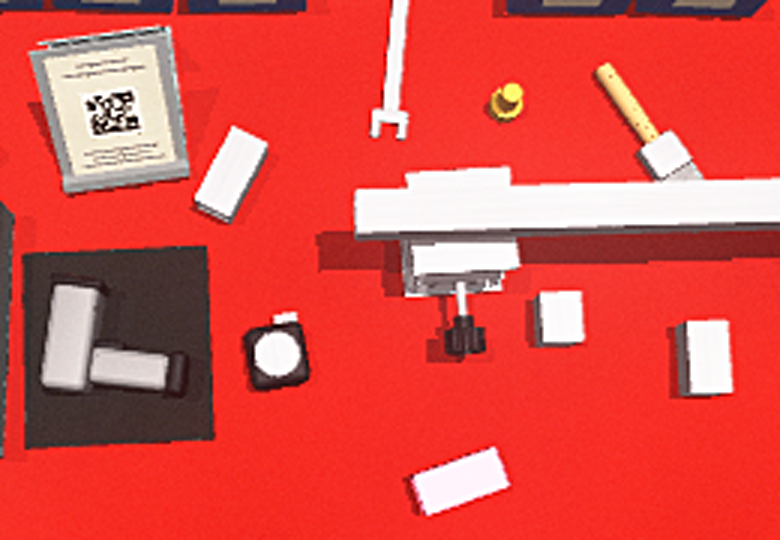

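The crop confirms three grey-white offcuts: 85 mm at crop (232,172), 50 mm at (560,317), 72 mm at (707,357). The pink one is at (462,480). The grey scanner has its head at (70,335), nose up (+x), and its butt at (178,370).

```bash
python3 - <<'E'
from h import *
np.set_printoptions(precision=1,suppress=True)
c=load('top0')
f=lambda u,v,z:print(onz(c,u/3+155,v/3+95,z),end=' ')
print('code');f(114,113,75)
print('\neasel bot');f(68,190,8);f(187,176,8);f(30,52,120);f(172,28,120)
print('\nbin rim')
for u,v in((124,251),(243,253),(245,385),(114,384)):print(onz(c,u/1.5625,v/1.5625,75))
print('mat');[f(u,v,3) for u,v in((23,254),(207,246),(215,439),(27,448))]
print('\nscan head nose/back, handle start/butt');f(77,284,54);f(62,388,54);f(90,362,47);f(180,371,47)
print('\nstock end top');f(355,190,156);f(355,232,156);f(780,180,156)
print('\nplatform front');f(403,240,100);f(520,240,100);print('\nknob');f(463,340,60)
w=shot('wrist','w0');p,r=tool();E=w['extrinsics'];print('\ncam in tool',r.inv().apply(E[:3,3]-p),r.inv().as_matrix()@E[:3,:3],w['fx'])
E
```

```text
code
[676.3 187.1  75. ] 
easel bot
[614.5 241.8   8. ] [629.9 119.5   8. ] [722.5 262.6 120. ] [747.5 127.3 120. ] 
bin rim
[589.9 516.   75. ]
[587.  294.3  75. ]
[341.9 281.   75. ]
[343.4 517.   75. ]
mat
[548.1 286.7   3. ] [557.2  98.1   3. ] [359.7  87.5   3. ] [350.5 275.4   3. ] 
scan head nose/back, handle start/butt
[508.5 222.   54. ] [406.3 233.4  54. ] [432.4 208.2  47. ] [423.8 120.1  47. ] 
stock end top
[579.3 -45.9 156. ] [540.1 -45.7 156. ] [ 590.5 -437.3  156. ] 
platform front
[544.4 -94.7 100. ] [ 544.8 -206.6  100. ] 
knob
[ 453.4 -155.8   60. ] 
cam in tool [  72.3    0.2 -180.9] [[-0.  -1.  -0.3]
 [ 1.  -0.  -0. ]
 [ 0.  -0.3  1. ]] 329.7991235476707
```

View pics/w0.png

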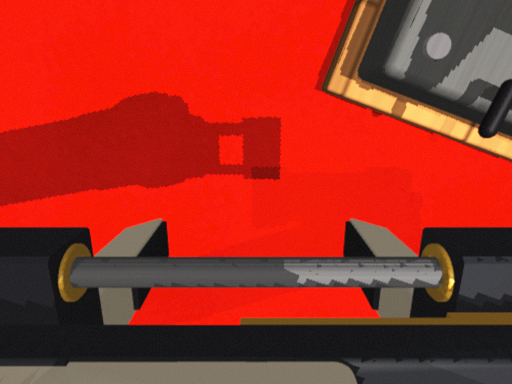

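The wrist view shows the fingers at the bottom of the frame, with tool +x up in the image. The red bench below is empty, and the vice base is at top right. First the 72 mm offcut at (441,-402).

arm_command(motion="91 0 0 0 0 0 0.185;91 0 0 0 0 0 0.185;91 30 -29 0 0 0 0;91 30 -29 0 0 0 0;91 30 -29 0 0 0 0;91 30 -29 0 0 0 0;91 30 -29 0 0 0 0;91 30 -29 0 0 0 0;91 26 -29 0 0 0 0;91 0 0 0 0 0 0")

```text
time: 1.4
eef_pos: [444.2, -398.9, 203.6]
orientation: [-0.001, 1.0, 0.003, 0.001]
wrist_force: [0.2, 0.6, 0.0]
finger_gap: 90.9
finger_force: 0.0
```

arm_command(motion="91 -3 3 50 0 0 0;91 0 0 50 0 0 0;91 0 0 50 0 0 0;91 0 0 30 0 0 0;91 0 0 17 0 0 0;91 0 0 0 0 0 0;20 0 0 0 0 0 0;20 0 0 0 0 0 0;20 0 0 0 0 0 0;20 0 0 0 0 0 0")

```text
time: 2.65
eef_pos: [438.2, -406.3, 7.2]
orientation: [0.0, 1.0, -0.0, 0.0]
wrist_force: [-0.2, 0.9, -0.2]
finger_gap: 55.5
finger_force: 0.0
```

arm_command(motion="20 0 0 0 0 0 0;20 0 0 0 0 0 0;20 0 0 -30 0 0 0;20 0 0 -50 0 0 0;20 0 0 -50 0 0 0;20 0 0 -40 0 0 0;20 0 -30 0 0 0 0;20 0 -50 0 0 0 0;20 0 -50 0 0 0 0;20 0 -50 0 0 0 0")

```text
time: 3.9
eef_pos: [437.5, -224.4, 176.4]
orientation: [-0.0, 1.0, -0.0, -0.0]
wrist_force: [0.1, 0.6, -2.0]
finger_gap: 39.2
finger_force: 30.0
```

arm_command(motion="20 0 -55 0 0 0 0;20 0 -55 0 0 0 0;20 0 -55 0 0 0 0;20 0 -55 0 0 0 0;20 0 -55 0 0 0 0;20 0 -55 0 0 0 0;20 0 -55 0 0 0 0;20 0 -55 0 0 0 0;20 0 -55 0 0 0 0;20 0 -55 0 0 0 0")

```text
time: 5.15
eef_pos: [438.0, 325.1, 176.2]
orientation: [0.0, 1.0, -0.0, -0.0]
wrist_force: [0.7, 0.7, -1.7]
finger_gap: 39.7
finger_force: 30.0
```

arm_command(motion="20 -12 -40 0 0 0 0;20 -12 -40 0 0 0 0;20 -9 -40 0 0 0 0;20 0 0 50 0 0 0;20 0 0 50 0 0 0;20 0 0 35 0 0 0;20 0 0 13 0 0 0;20 0 0 0 0 0 0;75 0 0 0 0 0 0;75 0 0 0 0 0 0")

```text
time: 6.4
eef_pos: [406.4, 445.2, 30.6]
orientation: [-0.001, 1.0, -0.0, 0.001]
wrist_force: [-0.9, -0.6, 0.2]
finger_gap: 55.1
finger_force: 0.0
```

arm_command(motion="75 0 0 0 0 0 0;75 0 0 0 0 0 0;75 0 0 -50 0 0 0;75 0 0 -50 0 0 0;75 0 0 -60 0 0 0;75 10 55 0 0 0 0;75 10 55 0 0 0 0;75 10 55 0 0 0 0;75 10 55 0 0 0 0;75 10 55 0 0 0 0")

```text
time: 7.65
eef_pos: [455.3, 167.1, 189.0]
orientation: [-0.0, 1.0, -0.0, 0.0]
wrist_force: [1.0, 1.0, 1.2]
finger_gap: 75.0
finger_force: 0.0
```

arm_command(motion="91.8 45 25 0 0 0 0;91.8 45 25 0 0 0 0;91.8 45 20 0 0 0 0;91.8 38 20 0 0 0 0;91.8 0 0 0 0 0 -0.184;91.8 0 0 0 0 0 -0.184;91.8 0 0 0 0 0 -0.184;91.8 0 0 0 0 0 -0.184;91.8 0 0 0 0 0 -0.184;91.8 0 0 0 0 0 -0.183")

```text
time: 8.9
eef_pos: [627.9, 78.9, 188.7]
orientation: [0.0, 0.85, 0.526, -0.0]
wrist_force: [0.7, -0.6, 0.8]
finger_gap: 91.5
finger_force: 0.0
```

```bash
cat > off.py <<'E'
from h import *
import sys
np.set_printoptions(precision=3,suppress=True)
def blob(c,guess,z=40,rad=75):
    hsv=cv2.cvtColor(c['color'],cv2.COLOR_RGB2HSV); m=np.zeros(hsv.shape[:2],np.uint8)
    m[(hsv[...,1]<70)&(hsv[...,2]>195)]=255
    cs,_=cv2.findContours(m,cv2.RETR_EXTERNAL,cv2.CHAIN_APPROX_NONE); out=[]
    for k in cs:
        if cv2.contourArea(k)<150: continue
        P=np.array([onz(c,u,v,z)[:2] for u,v in k[:,0]],np.float32); r=cv2.minAreaRect(P)
        if np.hypot(r[0][0]-guess[0],r[0][1]-guess[1])<rad: out.append(r)
    return out
if __name__=='__main__':
    print(bot.get_obs()['joints'],tool()[0],tool()[1].as_matrix())
    c=shot('wrist',sys.argv[1]); print(blob(c,(float(sys.argv[2]),float(sys.argv[3]))))
E
python3 off.py wA 629 74
```

```text
[ 0.003  0.46  -0.23   1.617  0.115  1.078 -0.72 ] [627.941  78.855 188.695] [[ 0.446  0.895 -0.   ]
 [ 0.895 -0.446 -0.   ]
 [-0.    -0.    -1.   ]]
[((626.8177490234375, 70.3524169921875), (33.84831237792969, 85.53437042236328), 63.513545989990234)]
```

View pics/wA.png

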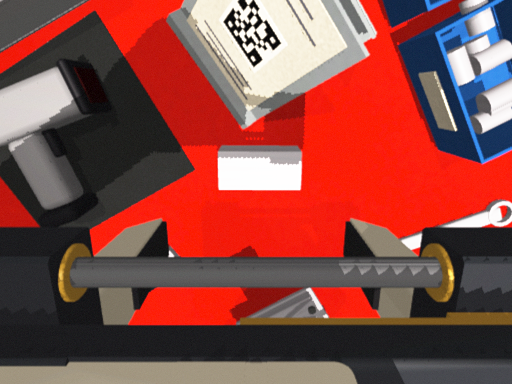

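The wrist view shows offcut A at pixels (218-301, 147-190), aligned with the fingers, with the easel above it and the scanner at left. The centre is about 3 mm off along tool y. I'll grip it end to end to stay clear of the easel.

arm_command(motion="91.8 -4.5 3 0 0 0 0;91.8 0 0 45 0 0 0;91.8 0 0 45 0 0 0;91.8 0 0 40 0 0 0;91.8 0 0 10 0 0 0;91.8 0 0 10 0 0 0;91.8 0 0 10 0 0 0;91.8 0 0 0 0 0 0")

```text
time: 9.95
eef_pos: [628.9, 73.5, 28.8]
orientation: [0.0, 0.852, 0.524, 0.0]
wrist_force: [0.2, 0.1, -0.4]
finger_gap: 91.4
finger_force: 0.0
```

arm_command(motion="91.8 0 0 10 0 0 0;91.8 0 0 11 0 0 0;91.8 0 0 0 0 0 0;70 0 0 0 0 0 0;70 0 0 0 0 0 0;70 0 0 0 0 0 0;70 0 0 -20 0 0 0;70 0 0 -40 0 0 0;70 0 0 -50 0 0 0;70 0 0 -50 0 0 0")

```text
time: 11.2
eef_pos: [628.7, 73.6, 170.7]
orientation: [0.0, 0.852, 0.524, 0.001]
wrist_force: [1.1, -0.0, -2.2]
finger_gap: 83.5
finger_force: 30.0
```

arm_command(motion="70 30 -30 0 0 0 0;70 31 -31 0 0 0 0;70 31 -31 0 0 0 0;70 31 -31 0 0 0 0;70 30 -30 0 0 0 0;70 30 -30 0 0 0 0;70 30 -30 0 0 0 0;70 30 -30 0 0 0 0;70 0 0 0 0 0 0.184;70 0 0 0 0 0 0.184")

```text
time: 12.45
eef_pos: [520.8, 401.1, 169.1]
orientation: [-0.0, 0.934, 0.357, 0.0]
wrist_force: [0.7, -0.4, -1.7]
finger_gap: 83.9
finger_force: 30.0
```

arm_command(motion="70 0 0 0 0 0 0.184;70 0 0 0 0 0 0.184;70 0 0 0 0 0 0.184;70 0 0 0 0 0 0.18;70 0 0 50 0 0 0;70 0 0 50 0 0 0;70 0 0 30 0 0 0;70 0 0 0 0 0 0;91 0 0 0 0 0 0;91 0 0 0 0 0 0")

```text
time: 13.7
eef_pos: [523.3, 401.6, 40.7]
orientation: [-0.002, 1.0, 0.001, 0.002]
wrist_force: [-0.2, 0.4, 0.3]
finger_gap: 90.7
finger_force: 0.0
```

arm_command(motion="91 0 0 0 0 0 0;91 0 0 -50 0 0 0;91 0 0 -50 0 0 0;75 0 0 -50 0 0 0;75 -9 55 0 0 0 0;75 -9 55 0 0 0 0;75 -9 55 0 0 0 0;75 -9 55 0 0 0 0;75 -9 55 0 0 0 0;75 -9 55 0 0 0 0")

```text
time: 14.95
eef_pos: [468.5, 68.2, 188.7]
orientation: [-0.0, 1.0, 0.001, 0.001]
wrist_force: [0.9, 0.1, -0.4]
finger_gap: 75.1
finger_force: 0.0
```

arm_command(motion="65 -1 56 0 0 0 0;65 -1 56 0 0 0 0;65 -1 56 0 0 0 0;65 0 56 0 0 0 0;65 0 53 0 0 0 0;65 0 50 0 0 0 0;65 0 0 0 0 0 0")

```text
time: 15.82
eef_pos: [465.5, -262.4, 188.7]
orientation: [0.002, 1.0, -0.002, 0.001]
wrist_force: [-0.9, 0.2, -0.2]
finger_gap: 64.8
finger_force: 0.0
```

```bash
python3 off.py wB 481 -256
```

```text
[ 0.222  0.283  0.285  1.88  -0.092  0.989 -1.029] [ 465.516 -262.424  188.733] [[ 1.    -0.005  0.002]
 [-0.005 -1.    -0.003]
 [ 0.002  0.003 -1.   ]]
[((496.0458984375, -257.11541748046875), (24.831144332885742, 39.04294967651367), 0.3308708667755127)]
```

View pics/wB.png

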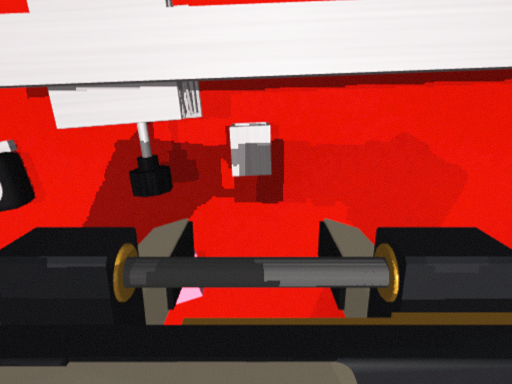

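Wrist view: offcut B at (231-271,123-177), knob at (151,176), platform near edge from (57,128) to (200,116), stock lower edge at row ~86. I'll measure the clearances.

```bash
python3 - <<'E'
from h import *
np.set_printoptions(precision=1,suppress=True)
c=load('wB'); t=load('top0')
for n,u,v,z in(('knob front-top',151,195,50),('knob rear',150,157,68),('knobL',131,180,50),('knobR',172,178,50),('platL',57,128,100),('platR',200,116,100),('B bl',233,176,40),('B tr',269,124,40)):print(n,onz(c,u,v,z))
# platform near-left corner from two views
for pt,pw in(((403,272),(57,128)),((520,268),(200,116))):
  print(tri(t,(pt[0]/3+155,pt[1]/3+95),c,pw))
E
```

```text
knob front-top [ 437.6 -156.8   50. ]
knob rear [ 480.2 -165.2   68. ]
knobL [ 453.5 -138.2   50. ]
knobR [ 455.3 -179.4   50. ]
platL [ 510.5 -102.5  100. ]
platR [ 519.4 -218.7  100. ]
B bl [ 454.5 -239.8   40. ]
B tr [ 507.2 -276.6   40. ]
(array([512.2, -96.1,  91.4]), np.float64(5.674140900501217))
(array([ 520. , -212.6,   73.4]), np.float64(5.914706178696429))
```

arm_command(motion="65 -1 -4.5 0 0 0 0;65 0 0 50 0 0 0;65 0 0 50 0 0 0;65 0 0 40 0 0 0;65 0 0 20 0 0 0;65 0 0 14 0 0 0;65 0 0 0 0 0 0;20 0 0 0 0 0 0;20 0 0 0 0 0 0;20 0 0 0 0 0 0")

```text
time: 17.12
eef_pos: [465.9, -253.3, 14.5]
orientation: [0.0, 1.0, 0.001, 0.001]
wrist_force: [0.1, -0.4, 2.3]
finger_gap: 39.6
finger_force: 11.6
```

arm_command(motion="20 0 0 0 0 0 0;20 0 0 0 0 0 0;20 0 0 -30 0 0 0;20 0 0 -50 0 0 0;20 0 0 -50 0 0 0;20 0 0 -50 0 0 0;20 -6 -55 0 0 0 0;20 -6 -55 0 0 0 0;20 -6 -55 0 0 0 0;20 -6 -55 0 0 0 0")

```text
time: 18.38
eef_pos: [439.8, -30.8, 193.5]
orientation: [-0.0, 1.0, 0.001, -0.0]
wrist_force: [1.3, -0.4, -0.9]
finger_gap: 38.8
finger_force: 30.0
```

arm_command(motion="20 -5 -55 0 0 0 0;20 -5 -55 0 0 0 0;20 -5 -55 0 0 0 0;20 -5 -55 0 0 0 0;20 -5 -55 0 0 0 0;20 -5 -55 0 0 0 0;20 -5 -55 0 0 0 0;20 0 0 50 0 0 0;20 0 0 50 0 0 0;20 0 0 48 0 0 0")

```text
time: 19.62
eef_pos: [404.0, 351.9, 43.9]
orientation: [0.0, 1.0, 0.002, -0.0]
wrist_force: [0.1, 0.1, -0.4]
finger_gap: 38.7
finger_force: 30.0
```

arm_command(motion="20 0 0 0 0 0 0;65 0 0 0 0 0 0;65 0 0 0 0 0 0;65 0 0 0 0 0 0;65 0 0 -50 0 0 0;65 0 0 -50 0 0 0;65 0 0 -50 0 0 0;65 3 55 0 0 0 0;65 3 55 0 0 0 0;65 3 55 0 0 0 0")

```text
time: 20.88
eef_pos: [414.5, 185.8, 197.0]
orientation: [-0.001, 1.0, 0.002, 0.001]
wrist_force: [2.0, -0.5, 0.7]
finger_gap: 65.1
finger_force: 0.0
```

arm_command(motion="65 5 55 0 0 0 0;65 5 55 0 0 0 0;65 5 55 0 0 0 0;65 5 55 0 0 0 0;65 5 55 0 0 0 0;65 5 55 0 0 0 0;65 8 13 0 0 0 0;65 0 0 0 0 0 0")

```text
time: 21.88
eef_pos: [453.7, -156.0, 196.3]
orientation: [-0.0, 1.0, 0.001, 0.001]
wrist_force: [0.4, -0.0, -0.9]
finger_gap: 65.0
finger_force: 0.0
```

```bash
python3 - <<'E'
from h import *
np.set_printoptions(precision=2,suppress=True)
print(tool()[0],bot.get_obs()['joints'])
a=shot('top','top1');b=shot('scene','scene1');c=shot('wrist','w2')
A=cv2.cvtColor(a['color'],4)[60:300,60:440]; B=cv2.cvtColor(b['color'],4)[100:260,120:380]
cv2.imwrite('pics/m1.png',np.vstack([cv2.resize(A,(560,354)),cv2.resize(B,(400,246)).__class__(np.zeros((246,560,3),np.uint8))]) if 0 else cv2.resize(A,(760,480)))
cv2.imwrite('pics/w2c.png',cv2.resize(cv2.cvtColor(c['color'],4)[20:230,60:360],None,fx=2.5,fy=2.5,interpolation=cv2.INTER_CUBIC))
E
```

```text
[ 453.66 -156.04  196.26] [ 0.06  0.17  0.24  1.99 -0.05  0.98 -1.25]
```

View pics/m1.png

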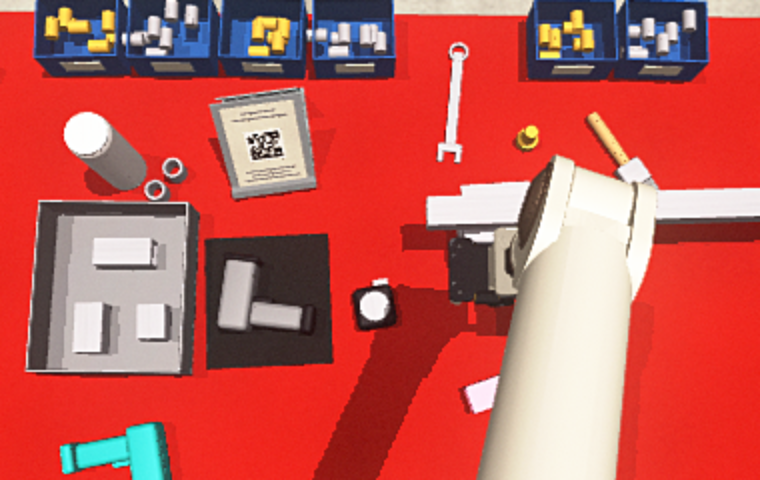

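View pics/w2c.png

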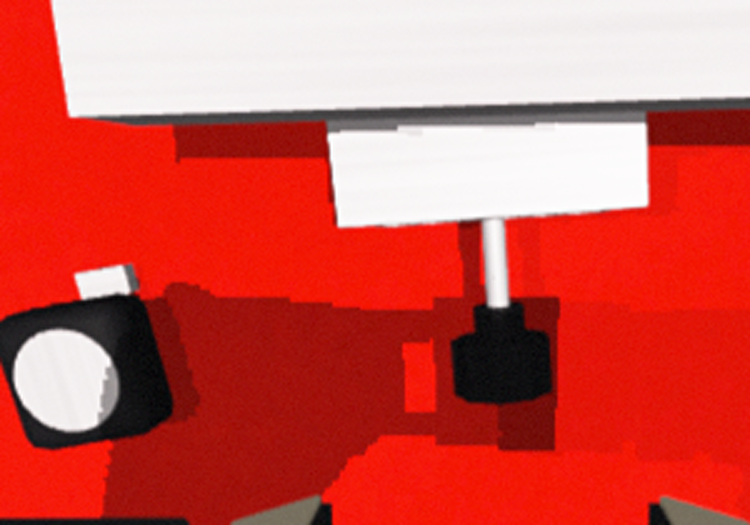

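All three offcuts lie in the bin. In the wrist crop the knob is at (500,367), with the platform's near edge from (338,227) to (648,205).

```bash
python3 - <<'E'
from h import *
from scipy.optimize import brentq
np.set_printoptions(precision=1,suppress=True)
c=load('w2'); q=lambda u,v:(u/2.5+60,v/2.5+20)
a,b=q(338,227),q(648,205)
for w in (99,100,101):
  z=brentq(lambda z:np.linalg.norm(onz(c,*a,z)-onz(c,*b,z))-w,40,140); P,Q=onz(c,*a,z),onz(c,*b,z);print(w,z,P,Q,np.degrees(np.arctan2(*(P-Q)[[0,1]])))
for n,u,v,z in(('knob front bottomedge',500,404,50),('knobL',450,367,52),('knobR',551,362,52),('rear top',500,330,70),('shaft',493,222,50)):print(n,onz(c,*q(u,v),z))
print('stock low front edge',onz(c,*q(130,123),116),onz(c,*q(750,105),116), 'top edge',onz(c,*q(68,117),156),onz(c,*q(750,98),156))
E
```

```text
99 106.90844632960511 [ 510.5 -105.6  106.9] [ 517.8 -204.3  106.9] -4.199802697689188
100 104.18293657909959 [ 510.4 -105.1  104.2] [ 517.7 -204.8  104.2] -4.199802697689247
101 101.45742682859407 [ 510.2 -104.6  101.5] [ 517.6 -205.3  101.5] -4.199802697689208
knob front bottomedge [ 436.6 -158.6   50. ]
knobL [ 452.5 -138.3   52. ]
knobR [ 454.7 -179.    52. ]
rear top [ 470.9 -158.1   70. ]
shaft [ 509.5 -155.3   50. ]
stock low front edge [541.1 -46.4 116. ] [ 547.  -231.3  116. ] top edge [540.1 -47.4 156. ] [ 545.3 -219.3  156. ]
```

arm_command(motion="65 0 0 0 0 0 0.18;65 0 0 0 0 0 0.18;65 0 0 0 0 0 0")

```text
time: 22.4
eef_pos: [453.0, -154.0, 195.7]
orientation: [-0.0, 0.984, -0.175, -0.0]
wrist_force: [0.9, -0.9, -0.2]
finger_gap: 64.9
finger_force: 0.0
```

```bash
python3 -c "
from h import *
print(bot.get_obs()['joints'])"
```

```text
[ 0.0216367   0.17335802  0.27885068  1.99678929 -0.05784078  0.97900724
 -1.59479916]
```

arm_command(motion="65 0 0 0 0 0 -0.179;65 0 0 0 0 0 -0.179;65 0 0 0 0 0 -0.179;65 0 0 0 0 0 -0.179;65 0 0 0 0 0 -0.179;65 0 0 0 0 0 -0.179;65 0 0 0 0 0 -0.179;65 0 0 0 0 0 -0.179;65 0 0 0 0 0 -0.179;65 0 0 0 0 0 -0.179")

```text
time: 23.65
eef_pos: [453.0, -154.6, 195.7]
orientation: [-0.0, 0.75, 0.661, 0.0]
wrist_force: [-0.3, 0.3, 0.1]
finger_gap: 65.2
finger_force: 0.0
```

arm_command(motion="65 0 0 0 0 0 -0.179;65 0 0 0 0 0 -0.179;65 0 0 0 0 0 -0.179;65 0 0 0 0 0 -0.179;65 0 0 0 0 0 -0.179;65 0 0 0 0 0 -0.179;65 0 0 0 0 0 -0.179;65 0 0 0 0 0 -0.179;65 0 0 0 0 0 -0.179;65 0 0 0 0 0 -0.175")

```text
time: 24.9
eef_pos: [453.0, -154.6, 195.7]
orientation: [-0.0, -0.045, 0.999, 0.0]
wrist_force: [-0.4, -0.2, -0.5]
finger_gap: 64.8
finger_force: 0.0
```

```bash
python3 - <<'E'
from h import *
np.set_printoptions(precision=3,suppress=True)
p,r=tool();print(p,r.as_matrix(),bot.get_obs()['joints'])
c=shot('wrist','w3')
cv2.imwrite('pics/w3b.png',cv2.resize(cv2.cvtColor(c['color'],4),(700,525)))
K=np.array([454,-159.3,50]); 
ax=np.array([.997,.073,0]);up=np.array([0,0,1.]);side=np.cross(up,ax) # +y-ish
for t in(0.75,):
  hz=-(np.cos(t)*up+np.sin(t)*side); y=np.cos(t)*side-np.sin(t)*up; Rt=R.from_matrix(np.c_[np.cross(y,hz),y,hz])
  for d in(60,0): print(d,delta(K+(18.8-d)*hz,Rt),K+(18.8-d)*hz)
E
```

```text
[ 453.031 -154.639  195.686] [[-0.996 -0.089 -0.   ]
 [-0.089  0.996  0.   ]
 [ 0.     0.    -1.   ]] [ 0.369  0.176 -0.107  1.985  0.022  0.981  1.912]
60 (array([ -1.14 ,  23.376, 115.553]), array([0.75 , 0.009, 0.022])) [ 451.95  -131.301   80.146]
0 (array([ -0.206, -17.5  , 159.452]), array([0.75 , 0.009, 0.022])) [ 454.935 -172.076   36.244]
```

View pics/w3b.png

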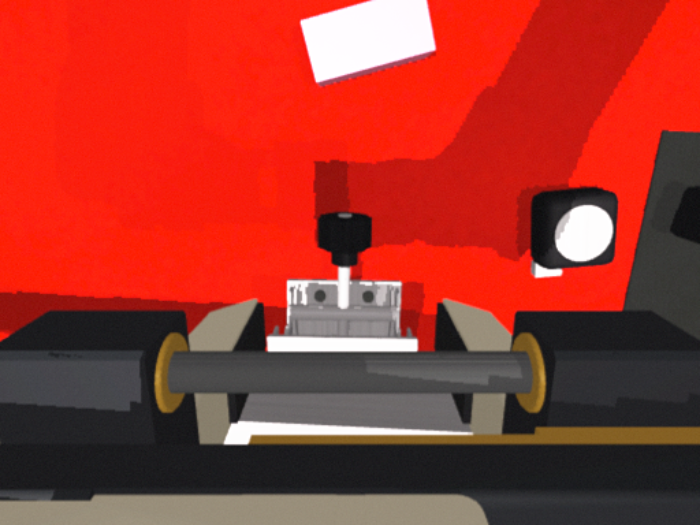

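The wrist view, with the camera now on the robot's side, shows the knob at (345,240) and the jack behind it, with nothing in the way. I'll work out the tilted approach.

```bash
cat > kn.py <<'E'
from h import *
import sys
np.set_printoptions(precision=3,suppress=True)
t,d,zk=map(float,sys.argv[1:4])
K=np.array([454,-159.3,zk]);ax=np.array([.997,.073,0]);up=np.array([0,0,1.]);side=np.cross(up,ax)
hz=-(np.cos(t)*up+np.sin(t)*side); y=np.cos(t)*side-np.sin(t)*up; Rt=R.from_matrix(np.c_[np.cross(y,hz),y,hz])
print(K+(18.8-d)*hz,delta(K+(18.8-d)*hz,Rt))
E
python3 kn.py 0.65 60 50
```

```text
[ 452.18  -134.441   82.799] (array([ -1.068,  20.228, 112.9  ]), array([0.65 , 0.007, 0.022]))
```

arm_command(motion="52 -1 20 40 0 0 0.022;52 0 0 40 0 0 0;52 0 0 33 0 0 0;52 0 0 0 0.163 0 0;52 0 0 0 0.163 0 0;52 0 0 0 0.163 0 0;52 0 0 0 0.161 0 0;52 0 0 0 0 0 0")

```text
time: 25.95
eef_pos: [451.2, -130.5, 79.8]
orientation: [0.005, -0.033, 0.953, -0.3]
wrist_force: [0.6, -0.4, -0.3]
finger_gap: 52.0
finger_force: 0.0
```

```bash
python3 kn.py 0.65 5 50; python3 -c "
from h import *
print(bot.get_obs()['joints'])"
```

```text
[ 454.61  -167.627   39.014] (array([-1.396, -7.225, 54.78 ]), array([ 0.04 , -0.013, -0.   ]))
[-0.35596224  0.4382908   0.10805542  2.18652252  0.78653418  0.83066052
  0.75059137]
```

arm_command(motion="52 -1.5 -7 0 0.03 -0.01 0;52 0 0 25 0 0 0;52 0 0 20 0 0 0;52 0 0 10 0 0 0;52 0 0 0 0 0 0;52 0 0 0 0 0 0")

```text
time: 26.7
eef_pos: [454.3, -174.9, 41.9]
orientation: [0.01, -0.027, 0.949, -0.315]
wrist_force: [-0.9, -0.0, -0.1]
finger_gap: 51.6
finger_force: 0.3
```

```bash
python3 kn.py 0.65 5 50; python3 - <<'E'
from h import *
c=shot('wrist','w4'); cv2.imwrite('pics/w4.png',cv2.resize(cv2.cvtColor(c['color'],4),(640,480)))
E
```

```text
[ 454.61  -167.627   39.014] (array([-0.711,  7.513, -2.022]), array([ 0.009, -0.008, -0.013]))
```

View pics/w4.png

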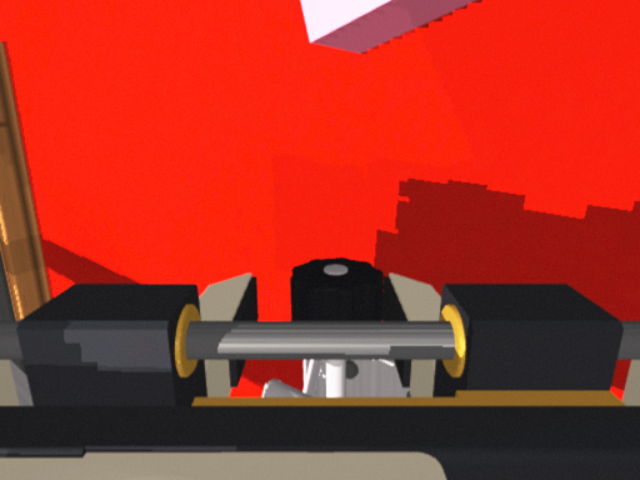

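The knob spans 291-382 between finger faces at about 257 and 390, so it is right of centre. That agrees with the computed +7.5 mm in tool y. I'll correct, close and turn the first stroke.

arm_command(motion="52 -0.7 7 -2 0 0 0;52 0 0 0 0 0 0;30 0 0 0 0 0 0;30 0 0 0 0 0 0;30 0 0 0 0 0 0")

```text
time: 27.38
eef_pos: [454.6, -168.3, 39.1]
orientation: [0.01, -0.028, 0.949, -0.315]
wrist_force: [-0.3, -2.2, 0.9]
finger_gap: 35.6
finger_force: 28.3
```

```bash
python3 kn.py 0.65 5 50; python3 - <<'E'
from h import *
shot('scene','s_ref')
E
```

```text
[ 454.61  -167.627   39.014] (array([-0.05 ,  0.615, -0.291]), array([ 0.008, -0.008, -0.012]))
```

arm_command(motion="30 0 2.55 -0.44 -0.186 0 0;30 0 2.55 -0.44 -0.186 0 0;30 0 2.55 -0.44 -0.186 0 0;30 0 2.55 -0.44 -0.186 0 0;30 0 2.55 -0.44 -0.186 0 0;30 0 2.55 -0.44 -0.186 0 0;30 0 2.55 -0.44 -0.186 0 0;30 0 0 0 0 0 0")

```text
time: 28.42
eef_pos: [452.1, -152.0, 39.4]
orientation: [-0.014, -0.02, 0.961, 0.275]
wrist_force: [-1.2, -5.3, 41.0]
finger_gap: 30.6
finger_force: 34.8
```

```bash
python3 kn.py -0.65 5 51.3; python3 - <<'E'
from h import *
c=shot('scene','s1'); a=load('s_ref')
A=cv2.cvtColor(a['color'],4)[160:240,140:260];B=cv2.cvtColor(c['color'],4)[160:240,140:260]
cv2.imwrite('pics/cmp.png',np.hstack([cv2.resize(x,(390,260),interpolation=cv2.INTER_CUBIC) for x in(A,B)]))
E
```

```text
[ 453.39  -150.973   40.314] (array([-1.274,  1.322, -0.294]), array([-0.092,  0.002, -0.032]))
```

View pics/cmp.png

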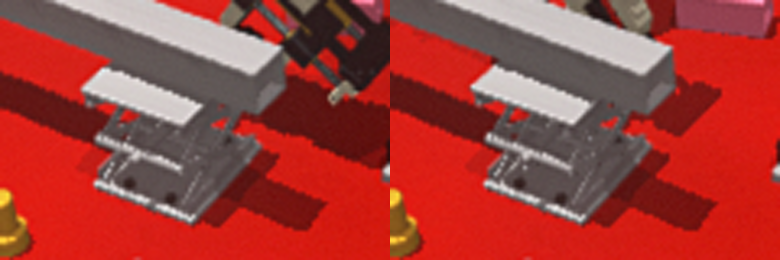

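arm_command(motion="52 0 0 0 0 0 0;52 0 0 0 0 0 0;52 0 0 0 0 0 0")

```text
time: 28.85
eef_pos: [447.9, -152.1, 34.9]
orientation: [-0.017, -0.023, 0.963, 0.27]
wrist_force: [-0.2, -0.4, 0.6]
finger_gap: 51.7
finger_force: 0.0
```

```bash
cat > trk.py <<'E'
from h import *
def trk(a,b,box):
    x0,y0,x1,y1=box; g=lambda c:cv2.cvtColor(c['color'],cv2.COLOR_RGB2GRAY).astype(np.float32)[y0:y1,x0:x1]
    return cv2.phaseCorrelate(g(a),g(b),cv2.createHanningWindow((x1-x0,y1-y0),cv2.CV_32F))
E
python3 - <<'E'
from trk import *
np.set_printoptions(precision=3,suppress=True)
a=load('s_ref'); s0=load('scene0');c=load('s1')
for n,b in(('platcorner',(160,176,196,204)),('stockend',(205,168,236,200)),('base',(165,205,215,232))): print(n,trk(a,c,b),trk(s0,c,b))
P=np.array([614,-195,104]);print(proj(a,P),proj(a,P+[0,0,2.6])-proj(a,P))
o=bot.get_obs();print(o['wrist_force'],tool()[0],o['finger_gap'])
w=shot('wrist','w5'); cv2.imwrite('pics/w5.png',cv2.cvtColor(w['color'],4)[180:330,160:360])
I=cv2.imread('pics/w5.png');cv2.imwrite('pics/w5.png',cv2.resize(I,None,fx=3,fy=3))
E
```

```text
platcorner ((-0.12824653370094552, -0.45294576654124974), 0.9858808022958261) ((-0.08484365708527974, -0.4583742427076718), 0.9589532309108311)
stockend ((0.15707100532343432, 0.11619785057113852), 0.9290941351791844) ((0.1547627985096227, 0.04094865150760896), 1.0870481915771961)
base ((0.11510676225501015, 0.41049895146491266), 1.0291985925038656) ((0.08185037967482955, 0.4551875213933716), 1.030090877391674)
[165.96 186.12] [-0.141 -0.773]
[-0.19  -0.398  0.584] [ 447.899 -152.091   34.876] 51.72527097358822
```

View pics/w5.png

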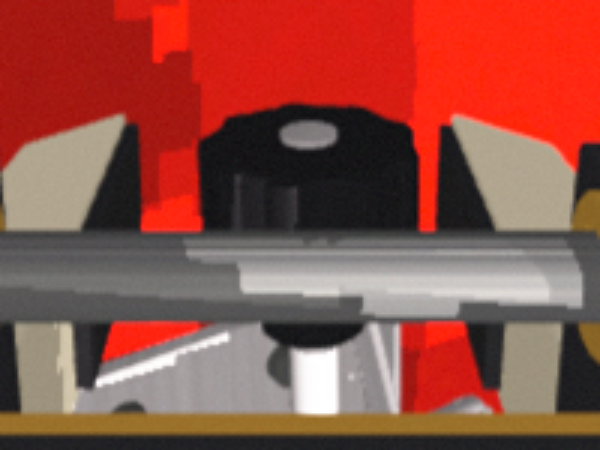

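```bash
python3 kn.py -0.546 5 51; python3 -c "
from h import *
print(bot.get_obs()['joints'])"
```

```text
[ 453.477 -152.156   39.206] (array([-5.674,  2.007, -4.181]), array([ 0.001, -0.009, -0.027]))
[ 0.91769915  0.69809413 -0.41272172  1.84973774 -0.20492697  0.98644361
  2.31142761]
```

arm_command(motion="52 -5.7 2 -4.2 0 -0.009 -0.027;52 0 -2.06 -0.15 0.15 0 0;52 0 -2.06 -0.15 0.15 0 0;52 0 -2.06 -0.15 0.15 0 0;52 0 -2.06 -0.15 0.15 0 0;52 0 -2.06 -0.15 0.15 0 0;52 0 -2.06 -0.15 0.15 0 0;52 0 -2.06 -0.15 0.15 0 0;52 0 -2.06 -0.15 0.15 0 0;52 0 0 0 0 0 0")

```text
time: 30.15
eef_pos: [455.5, -162.6, 38.2]
orientation: [0.011, -0.04, 0.948, -0.315]
wrist_force: [0.6, -1.2, -0.0]
finger_gap: 52.1
finger_force: 0.0
```

```bash
python3 kn.py 0.65 5 51; python3 - <<'E'
from trk import *
s0=load('scene0');c=shot('scene','s2')
for n,b in(('platcorner',(160,176,196,204)),('stockend',(205,168,236,200))): print(n,trk(s0,c,b))
E
```

```text
[ 454.61  -167.627   40.014] (array([ 1.326, -5.084,  1.508]), array([0.01 , 0.003, 0.011]))
platcorner ((-0.5692289276237261, -0.7306103865441571), 1.0232644067870247)
stockend ((0.1909255213047416, -0.05303777655696962), 0.971174253616482)
```

arm_command(motion="52 1.3 -5 1.5 0 0 0.01;30 0 0 0 0 0 0;30 0 0 0 0 0 0;30 0 0 0 0 0 0")

```text
time: 30.7
eef_pos: [452.9, -170.2, 39.7]
orientation: [0.013, -0.029, 0.95, -0.311]
wrist_force: [-2.4, 8.3, -10.4]
finger_gap: 37.1
finger_force: 28.7
```

arm_command(motion="30 0 2.06 -0.3 -0.15 0 0;30 0 2.06 -0.3 -0.15 0 0;30 0 2.06 -0.3 -0.15 0 0;30 0 2.06 -0.3 -0.15 0 0;30 0 2.06 -0.3 -0.15 0 0;30 0 2.06 -0.3 -0.15 0 0;30 0 2.06 -0.3 -0.15 0 0;30 0 2.06 -0.3 -0.15 0 0;30 0 0 0 0 0 0")

```text
time: 31.82
eef_pos: [451.0, -156.3, 43.8]
orientation: [-0.007, -0.027, 0.962, 0.272]
wrist_force: [-2.9, 4.5, 21.9]
finger_gap: 30.3
finger_force: 10.6
```

```bash
python3 kn.py -0.55 5 52; python3 - <<'E'
from trk import *
s0=load('scene0');c=shot('scene','s3')
for n,b in(('platcorner',(160,176,196,204)),('stockend',(205,168,236,200))): print(n,trk(s0,c,b))
E
```

```text
[ 453.473 -152.109   40.235] (array([-2.704,  1.554,  5.153]), array([ 0.002,  0.009, -0.014]))
platcorner ((-0.24257672350259796, -1.3393935938792332), 0.9524240317168059)
stockend ((0.030397807157646284, 0.022784077441396988), 1.0623951356392354)
```

arm_command(motion="54 0 0 0 0 0 0;54 0 0 0 0 0 0;54 0 0 0 0 0 0")

```text
time: 32.25
eef_pos: [451.1, -159.6, 41.7]
orientation: [-0.007, -0.029, 0.964, 0.266]
wrist_force: [0.3, 0.2, -0.6]
finger_gap: 52.7
finger_force: 0.0
```

```bash
python3 kn.py -0.55 0 52.3
```

```text
[ 453.283 -149.503   36.273] (array([-2.797,  5.718,  9.743]), array([-0.012,  0.009, -0.01 ]))
```

arm_command(motion="54 -2.8 5.7 0 0 0.009 -0.01;54 0 0 9.5 0 0 0;54 0 -2.8 -0.2 0.15 0 0;54 0 -2.8 -0.2 0.15 0 0;54 0 -2.8 -0.2 0.15 0 0;54 0 -2.8 -0.2 0.15 0 0;54 0 -2.8 -0.2 0.15 0 0;54 0 -2.8 -0.2 0.15 0 0;54 0 -2.8 -0.2 0.15 0 0;54 0 -2.8 -0.2 0.15 0 0")

```text
time: 33.5
eef_pos: [455.6, -167.1, 37.2]
orientation: [0.012, -0.038, 0.946, -0.322]
wrist_force: [-0.7, -0.1, -0.9]
finger_gap: 53.8
finger_force: 0.0
```

```bash
python3 kn.py 0.65 0 52.3
```

```text
[ 454.831 -170.643   37.334] (array([ 1.09 , -2.88 ,  2.016]), array([-0.006,  0.003,  0.005]))
```

arm_command(motion="54 1 -2.9 2 0 0 0;54 0 0 0 0 0 0;25 0 0 0 0 0 0;25 0 0 0 0 0 0;25 0 0 0 0 0 0")

```text
time: 34.12
eef_pos: [453.6, -172.4, 36.8]
orientation: [0.011, -0.035, 0.947, -0.319]
wrist_force: [-0.9, -0.0, -3.9]
finger_gap: 38.5
finger_force: 30.0
```

arm_command(motion="25 0 3 -0.3 -0.15 0 0;25 0 3 -0.3 -0.15 0 0;25 0 3 -0.3 -0.15 0 0;25 0 3 -0.3 -0.15 0 0;25 0 3 -0.3 -0.15 0 0;25 0 3 -0.3 -0.15 0 0;25 0 3 -0.3 -0.15 0 0;25 0 3 -0.3 -0.15 0 0;25 0 0 0 0 0 0")

```text
time: 35.25
eef_pos: [449.8, -147.7, 36.1]
orientation: [-0.014, -0.034, 0.962, 0.27]
wrist_force: [-3.9, 3.2, 10.8]
finger_gap: 37.9
finger_force: 30.1
```

arm_command(motion="54 0 0 0 0 0 0;54 0 0 0 0 0 0;54 0 0 0 0 0 0")

```text
time: 35.62
eef_pos: [451.8, -150.2, 35.8]
orientation: [-0.012, -0.036, 0.964, 0.264]
wrist_force: [0.3, -0.2, -0.2]
finger_gap: 53.5
finger_force: 0.0
```

```bash
python3 kn.py -0.55 0 53.4; python3 - <<'E'
from trk import *
s0=load('scene0');c=shot('scene','s4')
for n,b in(('platcorner',(160,176,196,204)),('stockend',(205,168,236,200))): print(n,trk(s0,c,b))
E
```

```text
[ 453.283 -149.503   37.373] (array([-1.472,  1.288, -1.051]), array([-0.015, -0.005, -0.001]))
platcorner ((0.4300068213772015, -1.276256738978514), 0.9754896808553625)
stockend ((0.11968264502674053, -0.0023060300257533584), 1.036223822273314)
```

```bash
python3 - <<'E'
from h import *
np.set_printoptions(precision=2,suppress=True)
ims={n:load(n) for n in('scene0','s_ref','s1','s2','s3','s4')}
for n,c in ims.items():
    g=cv2.cvtColor(c['color'],cv2.COLOR_RGB2GRAY).astype(float); out=[]
    for u in (174,178,182,186,190,194):
        col=cv2.GaussianBlur(g,(3,3),0)[176:210,u]; d=np.diff(col); i=int(np.argmin(d)); # bright top -> dark
        w=-np.clip(d[max(0,i-2):i+3],None,0); out.append(176.5+ (w*np.arange(max(0,i-2),max(0,i-2)+len(w))).sum()/w.sum())
    print(n,np.array(out))
s=ims['s4']; I=cv2.cvtColor(s['color'],4)[160:220,150:250]; J=cv2.cvtColor(ims['scene0']['color'],4)[160:220,150:250]
cv2.imwrite('pics/cmp2.png',np.hstack([cv2.resize(x,(400,240),interpolation=cv2.INTER_CUBIC) for x in(J,I)]))
E
```

```text
scene0 [190.81 192.05 193.63 195.08 196.53 197.65]
s_ref [190.84 192.06 193.63 195.1  196.55 197.66]
s1 [190.36 191.74 193.1  194.75 196.24 197.36]
s2 [190.19 191.76 193.07 194.52 195.97 197.29]
s3 [189.78 191.02 192.42 193.95 195.35 196.71]
s4 [188.83 190.28 191.83 193.12 194.64 195.94]
```

View pics/cmp2.png

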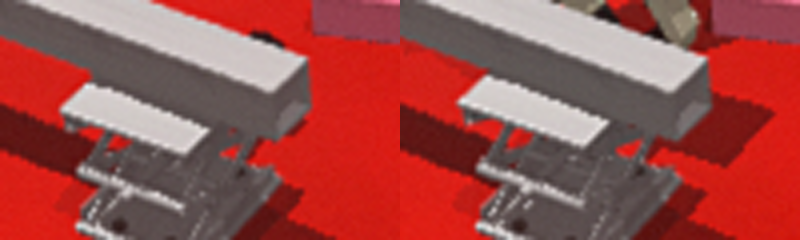

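arm_command(motion="54 -1.5 1.3 -1 0 0 0;54 0 -2.8 -0.2 0.15 0 0;54 0 -2.8 -0.2 0.15 0 0;54 0 -2.8 -0.2 0.15 0 0;54 0 -2.8 -0.2 0.15 0 0;54 0 -2.8 -0.2 0.15 0 0;54 0 -2.8 -0.2 0.15 0 0;54 0 -2.8 -0.2 0.15 0 0;54 0 -2.8 -0.2 0.15 0 0;54 0 0 0 0 0 0")

```text
time: 36.92
eef_pos: [455.8, -165.2, 37.0]
orientation: [0.009, -0.042, 0.946, -0.322]
wrist_force: [0.3, -0.9, 0.3]
finger_gap: 53.8
finger_force: 0.0
```

```bash
python3 kn.py 0.65 0 53.1; cat > lvl.py <<'E'
from h import *
import sys
np.set_printoptions(precision=2,suppress=True)
def edge(c,us,r0,r1):
    g=cv2.GaussianBlur(cv2.cvtColor(c['color'],cv2.COLOR_RGB2GRAY).astype(float),(3,3),0); out=[]
    for u in us:
        d=np.diff(g[r0(u):r1(u),u]); i=int(np.argmin(d)); a=max(0,i-2); w=-np.clip(d[a:i+3],None,0)
        out.append(r0(u)+.5+(w*np.arange(a,a+len(w))).sum()/w.sum())
    return np.array(out)
PL=lambda c:edge(c,range(172,197,2),lambda u:176,lambda u:210)
# stock far top edge roughly from (150,163)->(218,182)
ST=lambda c:edge(c,range(160,214,3),lambda u:int(166+(u-150)*.28)-9,lambda u:int(166+(u-150)*.28)+9)
if __name__=='__main__':
    s0=load('scene0'); c=shot('scene',sys.argv[1]) if len(sys.argv)>1 else load('s4')
    a=(PL(s0)-PL(c))/.297; b=(ST(s0)-ST(c))/.297; print('rise mm',np.median(a),'stock lift mm',np.median(b),b.std())
    if len(sys.argv)==1: print(ST(s0))
E
python3 lvl.py
```

```text
[ 454.831 -170.643   38.134] (array([ 1.416, -4.917,  2.399]), array([-0.006,  0.   ,  0.016]))
rise mm 6.100772330051747 stock lift mm -0.009528332484436491 0.045087570511113596
[161.47 162.75 163.74 164.93 165.95 167.02 168.17 169.38 170.41 171.44
 172.74 173.73 174.88 175.96 177.02 178.08 179.42 180.4 ]
```

arm_command(motion="54 1.4 -4.9 2.4 0 0 0.015;54 0 0 0 0 0 0;25 0 0 0 0 0 0;25 0 0 0 0 0 0;25 0 0 0 0 0 0")

```text
time: 37.55
eef_pos: [452.9, -173.5, 37.8]
orientation: [0.011, -0.03, 0.947, -0.32]
wrist_force: [-2.0, 4.9, -11.5]
finger_gap: 39.5
finger_force: 30.0
```

arm_command(motion="25 0 3 -0.3 -0.15 0 0;25 0 3 -0.3 -0.15 0 0;25 0 3 -0.3 -0.15 0 0;25 0 3 -0.3 -0.15 0 0;25 0 3 -0.3 -0.15 0 0;25 0 3 -0.3 -0.15 0 0;25 0 3 -0.3 -0.15 0 0;25 0 3 -0.3 -0.15 0 0;25 0 0 0 0 0 0")

```text
time: 38.67
eef_pos: [449.3, -148.0, 37.3]
orientation: [-0.011, -0.029, 0.963, 0.269]
wrist_force: [1.1, 11.3, -1.2]
finger_gap: 38.9
finger_force: 29.8
```

```bash
python3 lvl.py s5
```

```text
rise mm 8.63629798817374 stock lift mm -0.015666652865406555 0.04390153964870373
```

Risen 8.6 mm with no contact yet. Next stroke.

arm_command(motion="54 0 0 0 0 0 0;54 0 0 0 0 0 0;54 -1.5 1.3 -1 0 0 0;54 0 -2.8 -0.2 0.15 0 0;54 0 -2.8 -0.2 0.15 0 0;54 0 -2.8 -0.2 0.15 0 0;54 0 -2.8 -0.2 0.15 0 0;54 0 -2.8 -0.2 0.15 0 0;54 0 -2.8 -0.2 0.15 0 0;54 0 -2.8 -0.2 0.15 0 0")

```text
time: 39.98
eef_pos: [455.4, -170.8, 40.5]
orientation: [0.009, -0.03, 0.967, -0.255]
wrist_force: [-0.6, -0.6, -1.2]
finger_gap: 53.9
finger_force: 0.0
```

arm_command(motion="54 0 -2.8 -0.2 0.15 0 0;54 0 0 0 0 0 0")

```text
time: 40.22
eef_pos: [455.3, -168.6, 39.2]
orientation: [0.01, -0.035, 0.945, -0.324]
wrist_force: [-0.1, -0.1, -0.2]
finger_gap: 54.1
finger_force: 0.0
```

```bash
python3 kn.py 0.65 0 54.3
```

```text
[ 454.831 -170.643   39.334] (array([ 0.665, -1.671,  1.167]), array([-0.01 , -0.003,  0.002]))
```

arm_command(motion="54 0.7 -1.7 1.1 0 0 0;25 0 0 0 0 0 0;25 0 0 0 0 0 0;25 0 0 0 0 0 0;25 0 3 -0.3 -0.15 0 0;25 0 3 -0.3 -0.15 0 0;25 0 3 -0.3 -0.15 0 0;25 0 3 -0.3 -0.15 0 0;25 0 0 0 0 0 0")

```text
time: 41.35
eef_pos: [449.5, -161.7, 35.8]
orientation: [-0.001, -0.026, 0.999, -0.03]
wrist_force: [-2.2, 15.2, 3.6]
finger_gap: 38.4
finger_force: 29.8
```

```bash
python3 lvl.py s6
```

```text
rise mm 9.652411688983149 stock lift mm -0.03649859951916891 0.04030039128956789
```

arm_command(motion="25 0 3 -0.3 -0.15 0 0;25 0 3 -0.3 -0.15 0 0;25 0 3 -0.3 -0.15 0 0;25 0 3 -0.3 -0.15 0 0;25 0 0 0 0 0 0")

```text
time: 42.02
eef_pos: [447.9, -149.0, 39.6]
orientation: [-0.012, -0.027, 0.963, 0.269]
wrist_force: [-3.2, 10.0, 5.8]
finger_gap: 38.3
finger_force: 29.7
```

```bash
python3 lvl.py s7
```

```text
rise mm 10.854790722999539 stock lift mm 0.11401803536853401 0.3629671793746795
```

```bash
sed -i "s/^    if len(sys.argv)==1.*/    print(b)/" lvl.py; python3 lvl.py s8
```

```text
rise mm 10.827449284875097 stock lift mm 0.1848910569528719 0.3529420665391624
[-0.03  0.66  0.01  0.52 -0.05  0.2   0.56  0.63  0.01 -0.03  0.92 -0.03
  0.45  0.13  0.17  0.2   1.14  0.01]
```

The stock has begun to lift, with a mean of about 0.3 mm. I'll go about 0.3 rad further for a firm touch.

arm_command(motion="25 0 3 -0.3 -0.15 0 0;25 0 3 -0.3 -0.15 0 0;25 0 0 0 0 0 0;25 0 0 0 0 0 0")

```text
time: 42.62
eef_pos: [447.7, -144.7, 44.5]
orientation: [-0.016, -0.027, 0.913, 0.407]
wrist_force: [-4.1, 11.5, 0.5]
finger_gap: 38.1
finger_force: 29.2
```

```bash
python3 lvl.py s9
```

```text
rise mm 11.258809939116642 stock lift mm 0.9731578171406642 0.3691724623657691
[0.16 1.12 0.92 1.09 0.65 0.55 0.75 1.21 1.4  0.4  1.14 1.02 1.42 0.62
 0.86 0.63 1.52 1.3 ]
```

arm_command(motion="56 0 0 0 0 0 0;56 0 0 0 0 0 0;56 0 0 0 0 0 0;56 0 0 -30 0 0 0;56 0 0 -40 0 0 0;56 0 0 -50 0 0 0;56 0 0 0 0.17 0 0;56 0 0 0 0.17 0 0;56 0 0 0 0.17 0 0;56 0 0 0 0.17 0 0")

```text
time: 43.92
eef_pos: [457.7, -237.7, 125.8]
orientation: [-0.002, -0.03, 0.997, 0.071]
wrist_force: [-0.2, -0.0, -0.4]
finger_gap: 56.1
finger_force: 0.0
```

```bash
python3 lvl.py s10; python3 - <<'E'
from h import *
np.set_printoptions(precision=2,suppress=True)
p,r=tool();print(p,r.as_matrix(),bot.get_obs()['joints'])
print(delta([440,0,220],down(np.radians(-6.4))))
E
```

```text
rise mm 11.1124455668305 stock lift mm 0.9999004011629484 0.3656284543173571
[0.2  1.13 1.   1.04 0.62 0.53 0.75 1.24 1.31 0.35 1.11 1.   1.45 0.64
 0.83 0.63 1.51 1.3 ]
[ 458.64 -231.56  126.82] [[-1.   -0.07 -0.01]
 [-0.07  0.99  0.14]
 [-0.    0.14 -0.99]] [ 0.71  0.39 -0.25  1.9  -0.03  0.94  2.13]
(array([  2.61, 242.91, -60.3 ]), array([ 0.1 , -0.12,  1.75]))
```

arm_command(motion="85 0 0 -45 0.14 0 0;85 0 0 -45 0 0 0;85 0 30 0 0 0 0.16;85 0 0 0 0 0 0.18;85 0 0 0 0 0 0.18;85 0 0 0 0 0 0.18;85 0 0 0 0 0 0.18;85 0 0 0 0 0 0.18;85 0 0 0 0 0 0.18;85 0 0 0 0 0 0.18")

```text
time: 45.22
eef_pos: [455.6, -213.9, 214.4]
orientation: [-0.004, 0.631, 0.776, 0.002]
wrist_force: [-0.7, 0.2, -0.3]
finger_gap: 85.0
finger_force: 0.0
```

```bash
python3 - <<'E'
from h import *
np.set_printoptions(precision=2,suppress=True)
t=shot('top','top2')
cv2.imwrite('pics/t2.png',cv2.resize(cv2.cvtColor(t['color'],4)[90:260,140:270],None,fx=4,fy=4)[:600])
print(tool()[0],delta([430,165,200],down(np.radians(-6.4))))
E
```

```text
[ 455.68 -213.86  214.39] (array([376.35,  49.5 ,  17.62]), array([-0.  , -0.01,  0.31]))
```

arm_command(motion="85 0 0 0 0 0 0.16;85 0 0 0 0 0 0.15;85 55 -3 2 0 0 0;85 55 -3 2 0 0 0;85 55 -3 2 0 0 0;85 55 -3 2 0 0 0;85 55 -3 2 0 0 0;85 55 -3 2 0 0 0;85 40 -3 2 0 0 0;85 0 0 0 0 0 0")

```text
time: 46.52
eef_pos: [470.5, 160.8, 203.3]
orientation: [-0.005, 0.738, 0.675, 0.002]
wrist_force: [0.9, -0.7, 0.6]
finger_gap: 85.0
finger_force: 0.0
```

```bash
python3 - <<'E'
from h import *
np.set_printoptions(precision=2,suppress=True)
c=shot('wrist','w6'); print(tool()[0],tool()[1].as_matrix(),bot.get_obs()['joints'])
I=cv2.cvtColor(c['color'],4); cv2.imwrite('pics/w6b.png',cv2.resize(I[:260],(800,406),interpolation=cv2.INTER_CUBIC))
E
```

```text
[470.72 158.22 203.07] [[ 0.09  1.   -0.  ]
 [ 1.   -0.09  0.01]
 [ 0.01 -0.01 -1.  ]] [-0.09  0.21 -0.32  1.93  0.07  1.01 -0.53]
```

View pics/w6b.png

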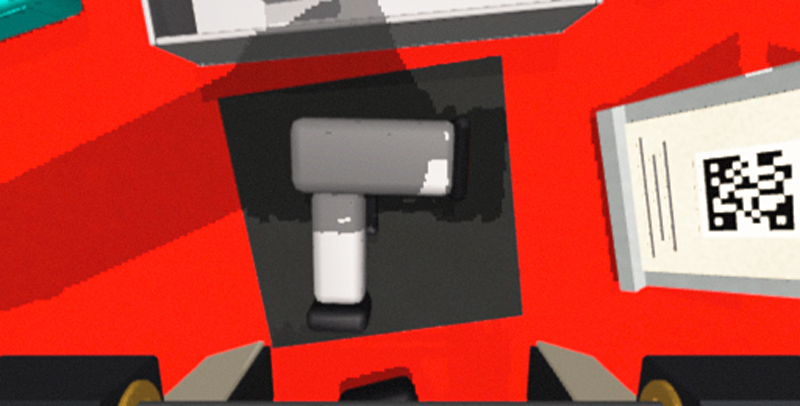

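View: scanner head (293-465,118-195), handle (313-368,195-305), butt to 330, nose to the right at (462,155), code at (750,190).

```bash
python3 - <<'E'
from h import *
np.set_printoptions(precision=3,suppress=True)
c=load('w6'); s=1.5625
f=lambda u,v,z:onz(c,u/s,v/s,z)
print('handle L/R mid',f(313,268,40),f(366,268,40)); print('handle start',f(340,195,47),'end',f(338,300,47),'butt',f(338,330,30))
print('head back',f(293,155,40),'nose',f(468,155,30),'head top edge',f(370,118,57),f(370,195,40))
# code corners by two views
t=load('top0')
print('code z75',f(752,190,75),onz(t,193,132.7,75),tri(c,(752/s,190/s),t,(193,132.7)))
print('card low edge',f(603,110,10),f(625,290,10))
E
```

```text
handle L/R mid [408.728 158.458  40.   ] [444.994 155.245  40.   ]
handle start [434.022 206.475  47.   ] end [424.169 136.176  47.   ] butt [418.757 108.719  30.   ]
head back [405.816 234.118  40.   ] nose [519.99  223.749  30.   ] head top edge [458.893 251.28   57.   ] [452.899 204.192  40.   ]
code z75 [680.175 189.76   75.   ] [676.237 187.141  75.   ] (array([677.022, 188.53 ,  77.227]), np.float64(4.307484371162586))
card low edge [616.412 244.926  10.   ] [634.555 114.559  10.   ]
```

```bash
python3 - <<'E'
from h import *
np.set_printoptions(precision=3,suppress=True)
print(delta([429.5,181,60],down(np.radians(-6))))
E
```

```text
(array([ 17.716, -42.433, 143.429]), array([-0.005, -0.008,  0.012]))
```

arm_command(motion="64 18 -42 0 0 -0.008 0.012;64 0 0 50 0 0 0;64 0 0 50 0 0 0;64 0 0 42 0 0 0;64 0 0 0 0 0 0")

```text
time: 47.2
eef_pos: [427.7, 176.1, 58.9]
orientation: [-0.003, 0.745, 0.667, -0.005]
wrist_force: [-0.1, -0.6, 0.4]
finger_gap: 63.9
finger_force: 0.0
```

```bash
python3 - <<'E'
from h import *
np.set_printoptions(precision=3,suppress=True)
print(delta([429.5,181,11],down(np.radians(-6))))
E
```

```text
(array([ 5.233,  1.811, 47.87 ]), array([-0.011,  0.004, -0.006]))
```

arm_command(motion="64 5 1.8 20 -0.01 0 0;64 0 0 18 0 0 0;64 0 0 10 0 0 0;64 0 0 0 0 0 0;20 0 0 0 0 0 0;20 0 0 0 0 0 0;20 0 0 0 0 0 0;20 0 0 0 0 0 0;20 0 0 -20 0 0 0;20 0 0 -30 0 0 0")

```text
time: 48.45
eef_pos: [430.9, 183.5, 62.8]
orientation: [0.001, 0.745, 0.667, 0.0]
wrist_force: [-0.0, -0.5, -1.3]
finger_gap: 35.4
finger_force: 30.0
```

```bash
python3 lvl.py s11; cat > scan.py <<'E'
from h import *
np.set_printoptions(precision=3,suppress=True)
n=np.array([-np.cos(.16)*np.cos(np.radians(35)),-np.sin(.16)*np.cos(np.radians(35)),np.sin(np.radians(35))])
code=np.array([677,188.5,76.]); x=-n; D=110
y=np.cross([0,0,1],x); y/=np.linalg.norm(y); z=np.cross(x,y)
nose=code+D*n; grip=nose-84*x-55*y
# tool y = x_s, tool z = -z_s, tool x = y_s
Rt=R.from_matrix(np.c_[y,x,-z]); tcp=grip-18.8*z
if __name__=='__main__': print(nose,grip,tcp,tool()[0],bot.get_obs()['joints'],delta(tcp,Rt), Rt.as_matrix())
E
python3 scan.py
```

```text
rise mm 11.131981819688033 stock lift mm 1.0049758502543606 0.3766458700529915
[0.15 1.07 0.94 1.1  0.67 0.53 0.73 1.19 1.37 0.32 1.07 1.07 1.42 0.62
 0.84 0.61 1.55 1.29]
[588.044 174.144 139.093] [528.877 108.884 187.274] [518.231 107.166 171.874] [433.543 184.809  66.523] [-0.19   0.37  -0.318  2.108  0.186  0.683 -0.74 ] (array([ -67.854,   93.449, -104.702]), array([ 0.615, -0.082, -0.261])) [[-0.159  0.809 -0.566]
 [ 0.987  0.131 -0.091]
 [ 0.    -0.574 -0.819]]
```

arm_command(motion="20 0 0 -40 0 0 0;20 0 0 -40 0 0 0;20 0 0 -30 0 0 0;20 -23 31 0 0 0 0;20 -23 31 0 0 0 0;20 -22 31 0 0 0 0;20 0 0 0 0.154 -0.02 -0.065;20 0 0 0 0.154 -0.02 -0.065;20 0 0 0 0.154 -0.02 -0.065;20 0 0 0 0.154 -0.02 -0.065")

```text
time: 49.75
eef_pos: [517.5, 105.7, 173.4]
orientation: [-0.198, 0.618, 0.725, -0.231]
wrist_force: [0.7, -0.0, -2.2]
finger_gap: 35.6
finger_force: 30.0
```

arm_command(motion="20 0 0 0 0 0 0;20 0 0 0 0 0 0;20 0 0 0 0 0 0")

```text
time: 50.12
eef_pos: [517.0, 106.3, 175.7]
orientation: [-0.195, 0.619, 0.726, -0.228]
wrist_force: [0.8, -0.7, -1.0]
finger_gap: 35.9
finger_force: 30.0
```

```bash
python3 scan.py
```

```text
[588.044 174.144 139.093] [528.877 108.884 187.274] [518.231 107.166 171.874] [517.026 106.265 175.651] [-0.044  0.752 -0.298  1.34   0.105  1.681 -0.191] (array([0.698, 3.256, 2.333]), array([ 0.001, -0.002, -0.001])) [[-0.159  0.809 -0.566]
 [ 0.987  0.131 -0.091]
 [ 0.    -0.574 -0.819]]
```

arm_command(motion="20 0.7 3 2 0 0 0;20 0 0 0 0 0 0;20 0 0 0 0 0 0;20 0 0 0 0 0 0;20 0 0 0 0 0 0;20 0 0 0 0 0 0;20 0 0 0 0 0 0;20 0 0 0 0 0 0;20 0 0 0 0 0 0;20 0 0 0 0 0 0")

```text
time: 51.38
eef_pos: [517.8, 107.2, 170.4]
orientation: [-0.197, 0.618, 0.725, -0.23]
wrist_force: [1.0, -0.5, -1.2]
finger_gap: 36.1
finger_force: 30.0
```

arm_command(motion="20 0 0 0 0 0 0;20 0 0 0 0 0 0;20 0 0 0 0 0 0;20 0 0 0 0 0 0;20 0 0 0 0 0 0;20 0 0 0 0 0 0;20 0 0 0 0 0 0;20 0 0 0 0 0 0;20 0 0 0 0 0 0;20 0 0 0 0 0 0")

```text
time: 52.62
eef_pos: [517.8, 107.2, 170.3]
orientation: [-0.197, 0.618, 0.725, -0.23]
wrist_force: [0.3, 0.2, -0.3]
finger_gap: 35.8
finger_force: 30.0
```

```bash
python3 - <<'E'
from h import *; from scan import *
c=shot('wrist','w7'); shot('top','t7'); shot('scene','s12')
p,r=tool(); M=r.as_matrix(); ys,xs,zs=M[:,0],M[:,1],-M[:,2]; g=p+18.8*zs
P=lambda a,b,d:proj(c,g+a*xs+b*ys+d*zs)
print('pred head corners top', [P(a,b,27) for a in(-27,80) for b in(25,75)], 'nose',P(84,55,0),'code',proj(c,code))
hsv=cv2.cvtColor(c['color'],cv2.COLOR_RGB2HSV); m=((hsv[...,1]<60)&(hsv[...,2]>60)).astype(np.uint8)*255
for v in range(0,230,12):
    row=m[v]>0; d=np.flatnonzero(np.diff(np.r_[0,row.astype(int),0])); print(v,[(int(a),int(b)) for a,b in zip(d[::2],d[1::2]) if b-a>6])
E
```

```text
pred head corners top [array([194.955, 206.956]), array([188.57 ,  86.303]), array([442.478, 207.009]), array([462.08 ,  86.264])] nose [429.95  130.147] code [660.258 130.48 ]
0 [(241, 441)]
12 [(240, 438)]
24 [(240, 294), (295, 429)]
36 [(239, 361)]
48 [(238, 308)]
60 []
72 []
84 []
96 [(55, 89), (365, 388)]
108 [(0, 8), (50, 99), (193, 431)]
120 [(15, 105), (190, 431)]
132 [(0, 13), (22, 109), (191, 430)]
144 [(0, 18), (27, 112), (192, 428), (503, 512)]
156 [(0, 21), (30, 113), (193, 427), (500, 512)]
168 [(0, 23), (32, 113), (194, 425), (498, 512)]
180 [(0, 23), (32, 111), (194, 423), (495, 512)]
192 [(0, 19), (73, 106), (198, 420), (492, 512)]
204 [(0, 21), (221, 292), (498, 512)]
216 [(0, 22), (221, 292)]
228 [(0, 24), (187, 215), (221, 291), (297, 326)]
```

```bash
python3 - <<'E'
from h import *
np.set_printoptions(precision=3,suppress=True)
print(delta([431,183.5,130],down(np.radians(-6))))
E
```

```text
(array([ 88.957, -36.878,  75.543]), array([-0.611,  0.08 ,  0.255]))
```

arm_command(motion="20 0 0 0 -0.153 0.02 0.064;20 0 0 0 -0.153 0.02 0.064;20 0 0 0 -0.153 0.02 0.064;20 0 0 0 -0.153 0.02 0.064;20 22 -31 0 0 0 0;20 22 -31 0 0 0 0;20 22 -31 0 0 0 0;20 0 0 30 0 0 0;20 0 0 30 0 0 0;20 0 0 0 0 0 0")

```text
time: 54.02
eef_pos: [430.0, 181.8, 108.7]
orientation: [-0.001, 0.743, 0.669, -0.002]
wrist_force: [-0.4, -0.7, -2.4]
finger_gap: 35.7
finger_force: 30.0
```

```bash
python3 - <<'E'
from h import *
np.set_printoptions(precision=3,suppress=True)
print(tool()[0],delta([431,183.5,13],down(np.radians(-6))))
E
```

```text
[429.99  181.778 108.727] (array([ 2.035,  1.202, 95.718]), array([-0.004,  0.002, -0.001]))
```

arm_command(motion="20 1.5 1 40 0 0 0;20 0 0 30 0 0 0;20 0 0 12 0 0 0;20 0 0 6 0 0 0;20 0 0 3 0 0 0;20 0 0 3 0 0 0;20 0 0 0 0 0 0")

```text
time: 54.9
eef_pos: [433.9, 184.1, 16.6]
orientation: [0.0, 0.744, 0.669, 0.001]
wrist_force: [-0.4, 0.5, -1.4]
finger_gap: 35.8
finger_force: 30.0
```

arm_command(motion="20 0 0 2 0 0 0;20 0 0 1.5 0 0 0;20 0 0 0 0 0 0")

```text
time: 55.28
eef_pos: [433.7, 184.2, 13.5]
orientation: [0.0, 0.743, 0.669, 0.0]
wrist_force: [-2.7, -1.2, 8.3]
finger_gap: 35.7
finger_force: 30.0
```

arm_command(motion="64 0 0 0 0 0 0;64 0 0 0 0 0 0;64 0 0 0 0 0 0;64 0 0 0 0 0 0;64 0 0 -20 0 0 0;64 0 0 -40 0 0 0;64 0 0 -50 0 0 0;64 0 0 -50 0 0 0;64 -40 40 0 0 0 0;64 0 0 0 0 0 0")

```text
time: 56.52
eef_pos: [471.9, 136.1, 173.6]
orientation: [0.002, 0.746, 0.666, 0.001]
wrist_force: [-0.2, 0.0, -0.1]
finger_gap: 64.0
finger_force: 0.0
```

```bash
python3 lvl.py s13; python3 - <<'E'
from h import *; from off import blob
np.set_printoptions(precision=1,suppress=True)
t=shot('top','t9');w=shot('wrist','w9');t0=load('top0')
print(tool()[0])
# scanner by brightness in wrist view on mat, head top z=57
g=cv2.cvtColor(w['color'],cv2.COLOR_RGB2HSV); 
m=((g[...,1]<60)&(g[...,2]>95)).astype(np.uint8)*255
for k in cv2.findContours(m,cv2.RETR_EXTERNAL,cv2.CHAIN_APPROX_NONE)[0]:
    if cv2.contourArea(k)>600:
        P=np.array([onz(w,u,v,50)[:2] for u,v in k[:,0]],np.float32); print('w blob',P.min(0),P.max(0))
# tops: bin contents and bystanders change vs start
for gx,gy in((407,445),(520,400),(420,352)): print(blob(t,(gx,gy),40,40))
d=cv2.absdiff(cv2.cvtColor(t['color'],7),cv2.cvtColor(t0['color'],7)); d=cv2.morphologyEx((d>60).astype(np.uint8)*255,cv2.MORPH_OPEN,np.ones((3,3)))
for k in cv2.findContours(d,cv2.RETR_EXTERNAL,cv2.CHAIN_APPROX_NONE)[0]:
    if cv2.contourArea(k)>30: print('changed',cv2.boundingRect(k))
E
```

```text
rise mm 11.219745485822779 stock lift mm 0.9812462606957968 0.38041775318737453
[0.08 1.13 0.98 1.11 0.63 0.51 0.73 1.2  1.33 0.39 1.14 0.98 1.42 0.65
 0.8  0.64 1.56 1.28]
[468.2 140.3 172.3]
w blob [ 147.9 -120.9] [555.5 -53.8]
w blob [544.1 -31.4] [570.2   6. ]
w blob [332.9 -18.3] [360.9  28.8]
w blob [319.2   7.4] [590.   49.9]
w blob [529.2  39.6] [576.   84.9]
w blob [341.3  61.5] [396.1  99.4]
w blob [413.  133.8] [451.3 208.9]
w blob [408.7 204. ] [512.6 255.1]
w blob [596.2 118.3] [707.  257.2]
[]
[]
[]
changed (225, 343, 62, 41)
changed (209, 307, 72, 68)
changed (103, 221, 5, 24)
changed (142, 213, 4, 17)
changed (384, 202, 15, 24)
changed (335, 192, 15, 17)
changed (108, 192, 29, 3)
changed (147, 142, 119, 182)
changed (220, 138, 23, 28)
changed (198, 138, 9, 9)
```

arm_command(motion="64 -50 0 0 0 0 0;64 -50 0 0 0 0 0;64 -50 0 0 0 0 0;64 -50 0 0 0 0 0;64 0 0 0 0 0 0")

```text
time: 57.3
eef_pos: [446.6, -61.7, 172.2]
orientation: [0.0, 0.745, 0.667, -0.001]
wrist_force: [-0.4, 0.4, 0.3]
finger_gap: 64.1
finger_force: 0.0
```

```bash
python3 - <<'E'
from h import *
np.set_printoptions(precision=1,suppress=True)
t=shot('top','t10');g=cv2.cvtColor(t['color'],7)
for nm in('top1','t10'):
  g=cv2.cvtColor(load(nm)['color'],7); m=np.zeros_like(g); m[165:243,80:152]=(g[165:243,80:152]>235)*255
  for k in cv2.findContours(m,cv2.RETR_EXTERNAL,cv2.CHAIN_APPROX_NONE)[0]:
    if cv2.contourArea(k)>80: r=cv2.minAreaRect(np.array([onz(t,u,v,44)[:2] for u,v in k[:,0]],np.float32)); print(nm,np.r_[r[0],r[1]])
# whole-bench white blobs
hsv=cv2.cvtColor(load('t10')['color'],cv2.COLOR_RGB2HSV)
m=((hsv[...,1]<70)&(hsv[...,2]>195)).astype(np.uint8)*255
for k in cv2.findContours(m,cv2.RETR_EXTERNAL,cv2.CHAIN_APPROX_NONE)[0]:
  if cv2.contourArea(k)>120: print(cv2.boundingRect(k))
o=bot.get_obs();print(o['time'],tool()[0])
E
```

```text
top1 [419.7 354.5  48.5  35.1]
top1 [410.8 445.8  38.6  70.7]
top1 [523.7 402.9  36.2  82.7]
t10 [387.  467.6  65.4  37.6]
t10 [419.7 354.5  48.5  35.1]
t10 [523.7 403.   36.2  82.9]
(277, 351, 69, 33)
(219, 326, 52, 58)
(186, 211, 24, 11)
(170, 190, 16, 32)
(73, 168, 80, 78)
(271, 139, 230, 210)
(92, 116, 24, 23)
(170, 110, 44, 44)
(279, 81, 15, 60)
(0, 72, 34, 44)
(0, 0, 512, 69)
57.35 [447.1 -59.2 172.3]
```

All three offcuts are in the bin; one was knocked aside but is still inside. The scanner is back on its mat and the stock is supported. Handing in.

```bash
python3 -c "
from rig import bot
print(bot.job_done())"
```

```text
the job is handed in; nothing more can be done
None
```

The job is handed in, but no verdict came back. By my own measurements, all three offcuts are in the bin, the jack supports the tube with about 1 mm of lift, and the scanner was held on the code for over two seconds before going back on its mat.

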